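Sort the turned pieces into their sample trays

TASK

Sort the five loose turned pieces on the bench by kind: stand the two drawer knobs, the two napkin rings and the finial upright, flat on the floor of the tray whose fixed sample shows the same kind, pieces that share a tray standing side by side. Leave the wax tin and the cork sanding block where they are.

Things in the scene. Friction and masses are not known exactly. Their poses are not given: they have to be found in the camera images.
- knob_a: Drawer knob turned from pale bare wood, mushroom-shaped: foot 30 across, waist 24, round head 42 across with straight sides from 20 to 30 above the underside, domed top at 36. Stands on its foot. Origin: centre of its underside; z up.
- knob_b: Drawer knob turned from pale bare wood, mushroom-shaped: foot 30 across, waist 24, round head 42 across with straight sides from 20 to 30 above the underside, domed top at 36. Stands on its foot. Origin: centre of its underside; z up. Same as knob_a.
- ring_a: Napkin ring turned from pale bare wood: an upright short tube, outer diameter 52, inner 38, height 34; stands on its end. Origin: centre of its underside; z up.
- ring_b: Napkin ring turned from pale bare wood: an upright short tube, outer diameter 52, inner 38, height 34; stands on its end. Origin: centre of its underside; z up. Same as ring_a.
- finial: Finial turned from pale bare wood: a 40 x 40 x 12 square plinth, a 16 thick neck, a round bulb 30 across with straight sides from 31 to 47 above the underside, and a point at 58. Stands on its plinth. Origin: centre of its underside; z up.
- tray_knobs: Fixed black plastic tray, outside 120 (x) x 160 (y), rim 14 high, walls 5 and floor 5 thick (inside 110 x 150, no divider; the floor is 5 above the bench). Origin: centre of the pocket, on the underside; x points to the ledge, y along the long side, z up. A 6 high ledge, 66 x 90, joins its +x side and carries, fixed at x = 93, a sample: a drawer knob, 36 tall. The sample is part of the tray and cannot be lifted; it tells which kind belongs in this tray.
- tray_rings: Fixed black plastic tray, outside 120 (x) x 160 (y), rim 14 high, walls 5 and floor 5 thick (inside 110 x 150, no divider; the floor is 5 above the bench). Origin: centre of the pocket, on the underside; x points to the ledge, y along the long side, z up. A 6 high ledge, 66 x 90, joins its +x side and carries, fixed at x = 93, a sample: a napkin ring, 34 tall. The sample is part of the tray and cannot be lifted; it tells which kind belongs in this tray.
- tray_finials: Fixed black plastic tray, outside 120 (x) x 160 (y), rim 14 high, walls 5 and floor 5 thick (inside 110 x 150, no divider; the floor is 5 above the bench). Origin: centre of the pocket, on the underside; x points to the ledge, y along the long side, z up. A 6 high ledge, 66 x 90, joins its +x side and carries, fixed at x = 93, a sample: a finial, 58 tall. The sample is part of the tray and cannot be lifted; it tells which kind belongs in this tray.
- wax_tin: Round metal wax tin standing among the turned pieces, diameter 62, height 36, loose; to be left where it stands. Origin: centre of its underside.
- sanding_block: Loose cork sanding block lying among the turned pieces, 60 (x) x 36 (y) x 28 high; to be left where it lies. Origin: centre of its underside.
Mind the look-alikes: they are no part of the job. Leave any pink look-alike of the ring_b alone.

How it is judged:
At the end, for the whole second after the job is handed in: Both knobs, both rings and the finial stand in the tray of their own kind: inside its rim, their underside within 4 mm of the tray floor's height, upright within 7 degrees, and at rest (x of knob_a in the frame of tray_knobs between -0.045 and 0.045 m and y of knob_a in the frame of tray_knobs between -0.065 and 0.065 m and z of knob_a in the frame of tray_knobs between 0.001 and 0.009 m and angle between each of knob_a, knob_b, ring_a, ring_b, finial's own z axis and vertical below 0.12 rad and linear speed of each of knob_a, knob_b, ring_a, ring_b, finial below 0.02 m/s and x of knob_b in the frame of tray_knobs between -0.045 and 0.045 m and y of knob_b in the frame of tray_knobs between -0.065 and 0.065 m and z of knob_b in the frame of tray_knobs between 0.001 and 0.009 m and x of ring_a in the frame of tray_rings between -0.045 and 0.045 m and y of ring_a in the frame of tray_rings between -0.065 and 0.065 m and z of ring_a in the frame of tray_rings between 0.001 and 0.009 m and x of ring_b in the frame of tray_rings between -0.045 and 0.045 m and y of ring_b in the frame of tray_rings between -0.065 and 0.065 m and z of ring_b in the frame of tray_rings between 0.001 and 0.009 m and x of finial in the frame of tray_finials between -0.045 and 0.045 m and y of finial in the frame of tray_finials between -0.065 and 0.065 m and z of finial in the frame of tray_finials between 0.001 and 0.009 m); the robot touches nothing.
It fails at once if the wax tin is pushed more than 20 mm from where it was (distance of wax_tin from where it was at the start of the episode above 0.02 m).
It fails at once if the sanding block is pushed more than 20 mm from where it was (distance of sanding_block from where it was at the start of the episode above 0.02 m).
It also fails if it takes over 128 s, if anything falls off the work surface, if the arm or the gripper's body presses on something with over 40 N, if the wrist force passes 120 N, or if a joint passes its speed limit or range.

ROBOT

A 7-joint arm with a two-finger parallel gripper is mounted at the origin on the work surface. World frame = base frame: x ahead of the robot, y to its left, z up, the work surface at z = 0. Lengths are in m, angles in rad, forces in N, time in s.
With the tool pointing down it reaches from about 0.4 to 0.9 m from the base axis. Payload 5.5 kg.
Tool frame: the origin (TCP) lies between the finger pads; the fingertips stand 19 mm ahead of it and the grasp point (between the pads) is the TCP (arm.nose_length is the distance from the TCP to the fingertips, in m); z points along the fingers, y is the line along which they close (so a half turn about z gives the same grasp; the last joint's range is limited). The gripper opens to 92 mm and grips with 3 to 60 N. Pads are 19 mm wide; open, the fingers measure 130 mm over their backs; the gripper's body (75 mm by 190 mm) begins 47 mm behind the grasp point.
Start: joints at [-0.935, 0.501, -0.427, 1.55, 0.221, 1.138, -0.21], TCP at [0.237, 0.605, 0.246] pointing down, gripper open.
Joint ranges: [-2.88, 2.88], [-0.31, 2.03], [-1.54, 1.56], [0.2, 2.42], [-1.41, 4.55], [0.19, 2.02], [-2.57, 2.57]. Speed limits (rad/s): [2.57, 2.57, 3.14, 3.14, 3.14, 3.14, 3.14].

INTERFACE

Orientations are given as a unit quaternion [x, y, z, w].
In Python, from cell import arm gives the robot as it stands. The module is installed in compiled form; this text tells all that it offers.
- The arm moves only by the tool step_arm, never from a script. Its argument "steps" is a list of rows, each a list of 5 numbers: the opening, from 0 (shut) to 1 (fully open), then the shift along the tool's x, y, z in mm, then the turn about the tool's z in degrees. In form: [[hand, x, y, z, roll], ...]. A call has 1 to 5 rows; each row is the pose to reach, as a shift and turn from the pose commanded when the call began, along the tool's axes at that moment; what a row does not reach only later rows make up. A row lasts 1/12 s, in which the tool goes at most 41.7 mm and 7.16 degrees, less where a joint would pass 70% of its speed; a pose out of reach is approached as far as the arm can. A call with a gripper value outside its range is refused whole. The fingers move at their own pace and stop on an object; the grip force is fixed at half the most. Time passes only in rows, so rows that repeat a pose let the fingers close. It gives the time, the measured TCP pose, the force, the opening and the grip force at its end, in the units of the state.
- arm.read_state(): the state, without advancing time (a new reading comes with each control period).
- arm.snapshot(name): name is "scene" or "side" or "wrist"; returns (picture, depth): 400x640x3 uint8, red, green, blue; 400x640 float32, m along the optical axis (not along the pixel's ray), 0 where there is no reading.
- arm.camera_info(name): a dict with "fx", "fy", "cx", "cy" (pixels), "R" (3x3) and "t" (3): a world point X has camera coordinates R X + t; the wrist camera has in their place "T_tool_cam" (4x4, takes a point from camera to tool coordinates, whose origin is the TCP and whose axes are the flange's). Camera axes: x right, y down, z forward; pixel columns grow to the right and rows downward; lengths in m; the calibration is good to about 2 mm. The wrist camera is an equidistant fisheye: a pixel r from the principal point sees the ray r / f radians off the axis. A picture is of the moment at which its call begins: read the wrist's pose just before it. camera_info takes no time and is no camera call.
- arm.close_job(): hands the job in; it is judged then, once.
The state is a dict: "clock": time; "q": joint angles; "joint_vel": joint speeds; "effort": joint torques, N m; "position": TCP position; "orientation": TCP orientation; "ft_force": force on the tool from outside, world axes, zero at the start; "ft_torque": the same for the moment, N m; "width": finger opening in m; "grip_force": force on a finger pad.
Only numpy, scipy, OpenCV 4.12 (cv2) and the standard library are available. Lean on these libraries where they do the work, as an engineer would, in place of code of your own. Each camera call takes 0.05 s, during which the arm holds its last target. There are 200 camera calls.

## Working session

There is one attempt and no reset: what is moved stays moved. The work goes in short steps, Python scripts to look and compute and a tool call to move; the robot and the scene stay as the last step left them, time stands still between calls to the robot, and variables do not carry over. Pictures are saved under pics/ and viewed, at most 14 in all, crops included, and the job is handed in when it is done.

Besides the shell and the picture viewer there is one more tool, called after "Call:" in YAML: its name, and indented under it one key for each argument. step_arm: Moves the arm, as the interface text tells. Its arguments: {"type":"object","properties":{"steps":{"type":"array","items":{"type":"array","items":{"type":"number"}}}},"required":["steps"]}

```bash
mkdir -p pics
python3 - <<'E'
from cell import arm
import cv2,numpy as np
s=arm.read_state();print(s)
for n in("scene","side","wrist"):
    p,d=arm.snapshot(n);cv2.imwrite(f"pics/{n}0.png",p[:,:,::-1]);np.savez(f"pics/{n}0.npz",p=p,d=d)
    print(n,arm.camera_info(n))
E
```

```text
{'clock': 0.0, 'q': array([-0.93479779,  0.50184909, -0.42676852,  1.55146693,  0.22078557,
        1.13831099, -0.21028355]), 'joint_vel': array([ 2.31265947e-04,  1.04580471e-03,  1.35092804e-04, -4.40808799e-04,
        1.91429509e-03, -6.88682407e-05, -9.23994913e-04]), 'effort': array([-2.02764581e-04, -5.66589081e+01, -5.81646949e+00, -2.79110956e+01,
       -6.87570730e-02,  3.07432457e-02,  1.93040455e-04]), 'position': array([0.2365489 , 0.60469917, 0.2446685 ]), 'orientation': array([ 1.85297714e-01,  9.82681930e-01, -9.67444667e-04, -2.15253610e-04]), 'ft_force': array([-0.03977149, -0.04548058, -0.4272601 ]), 'ft_torque': array([-0.04221598,  0.01167122, -0.00763652]), 'grip_force': 0.0, 'width': 0.09150237054829062}
scene {'fx': 386.4126675718133, 'fy': 386.4126675718133, 'cx': 318.27640667672523, 'cy': 205.89371509663349, 'R': array([[-0.66433167,  0.7473707 , -0.01002316],
       [ 0.57210358,  0.49981694, -0.65029264],
       [-0.48099993, -0.43774428, -0.75961768]]), 't': array([ 0.32285146, -0.30922991,  1.24946959])}
side {'fx': 457.29435747349646, 'fy': 457.29435747349646, 'cx': 323.7619497419948, 'cy': 199.06311695577776, 'R': array([[ 0.93852239, -0.3447228 ,  0.0184909 ],
       [-0.19682019, -0.57831869, -0.79171289],
       [ 0.28361512,  0.73940089, -0.61061345]]), 't': array([-0.49900146,  0.1588797 ,  1.00733772])}
wrist {'fx': 309.70691628693146, 'fy': 309.70691628693146, 'cx': 317.85789595731546, 'cy': 201.15075052830906, 'T_tool_cam': array([[-1.38547348e-03, -9.66579882e-01, -2.56361876e-01,
         6.86134066e-02],
       [ 9.99999033e-01, -1.30901749e-03, -4.68876915e-04,
        -1.05308801e-04],
       [ 1.17624812e-04, -2.56362278e-01,  9.66580761e-01,
        -1.38576830e-01],
       [ 0.00000000e+00,  0.00000000e+00,  0.00000000e+00,
         1.00000000e+00]])}
```

View pics/scene0.png

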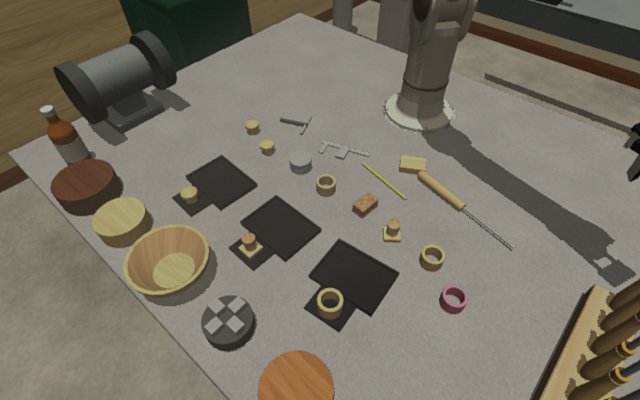

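View pics/side0.png

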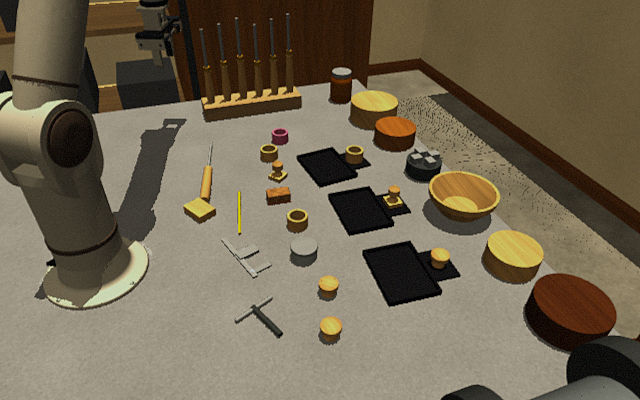

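The scene view shows these things:
- **Knobs:** (252,127) and (267,146).
- **Rings:** (326,184) and (432,257).
- **Finial:** (392,231).
- **Look-alikes and things to leave:** pink ring (454,298), fixed samples on the ledges at (189,194), (249,244) and (330,302), tin (300,161), cork block (365,204), and pale block (412,163).

I choose by pale wood on bare bench plus shape, and will check that in a close crop.

```bash
cat > h.py <<'E'
import cv2,numpy as np
from cell import arm
def cloud(n,d,info=None):
    c=info or arm.camera_info(n);v,u=np.mgrid[:400,:640]
    X=np.stack([(u-c['cx'])/c['fx']*d,(v-c['cy'])/c['fy']*d,d],-1)
    return (X-c['t'])@c['R']
def cast(n,uv,z):
    c=arm.camera_info(n);r=np.array([(uv[0]-c['cx'])/c['fx'],(uv[1]-c['cy'])/c['fy'],1])@c['R'];o=-c['R'].T@c['t']
    return (o+r*(z-o[2])/r[2])
E
python3 - <<'E'
from h import *
f=np.load('pics/scene0.npz');P=cloud('scene',f['d']);p=f['p'].astype(int);hsv=cv2.cvtColor(f['p'],cv2.COLOR_RGB2HSV)
S=np.load('pics/side0.npz');PS=cloud('side',S['d'])
print('bench z',[np.round(P[y,x],4) for x,y in((400,300),(300,100),(220,150))])
things=dict(knobA=(252,127,.036),knobB=(267,146,.036),ringA=(326,184,.034),ringB=(432,257,.034),fin=(392,229,.058),tin=(300,161,.036),block=(365,204,.028),sk=(189,194,.042),sf=(249,242,.064),sr=(330,302,.04))
for k,(x,y,h) in things.items():
    c=cast('scene',(x,y),h*.6)
    o=[]
    for Q in(P,PS):
        q=Q.reshape(-1,3);m=(np.hypot(*(q[:,:2]-c[:2]).T)<.05)&(q[:,2]>h-.008)&(q[:,2]<h+.008);t=q[m]
        if len(t)<4:o.append(len(t));continue
        (cx,cy),r=cv2.minEnclosingCircle(t[:,:2].astype(np.float32))
        o.append((len(t),np.round([cx,cy,r,t[:,2].max()],4)))
    print(k,np.round(c,3),o)
# trays: black points
for n,Q,F in(('scene',P,f),('side',PS,S)):
    m=((F['p'].max(2)<45)&(Q[...,2]<.03)&(Q[...,2]>-.01)&(Q[...,1]>-.3)&(F['d']>0)&(np.hypot(Q[...,0],Q[...,1])>.3)).astype(np.uint8)
    k,l,st,ce=cv2.connectedComponentsWithStats(m)
    for i in range(1,k):
        if st[i,4]>900:
            q=Q[l==i];zz=q[:,2];(r)=cv2.minAreaRect(q[:,:2].astype(np.float32));print(n,st[i],np.round(ce[i]),[np.round(a,3) for a in r],np.round(np.percentile(zz,[5,50,95]),4))
img=cv2.resize(f['p'][110:330,170:480,::-1],None,fx=2.5,fy=2.5,interpolation=cv2.INTER_CUBIC);cv2.imwrite('pics/crop1.png',img)
E
```

```text
bench z [array([0.5996, 0.3315, 0.0017]), array([ 2.08e-01, -3.29e-01, -2.00e-04]), array([ 0.5463, -0.3309,  0.0021])]
knobA [ 0.428 -0.319  0.022] [(99, array([ 0.4237, -0.3229,  0.0218,  0.0388])), (336, array([ 0.4251, -0.3263,  0.0224,  0.0393]))]
knobB [ 0.458 -0.222  0.022] [(114, array([ 0.4576, -0.2251,  0.0216,  0.0382])), (255, array([ 0.4585, -0.2255,  0.0222,  0.0386]))]
ringA [0.46  0.004 0.02 ] [(159, array([0.4605, 0.004 , 0.0263, 0.0366])), (182, array([0.4603, 0.0023, 0.0278, 0.0372]))]
ringB [0.475 0.33  0.02 ] [(229, array([0.4736, 0.3293, 0.0269, 0.0361])), (118, array([0.4744, 0.3296, 0.0289, 0.0383]))]
fin [0.479 0.223 0.035] [(49, array([0.471 , 0.2205, 0.0116, 0.0592])), (35, array([0.4703, 0.2168, 0.0128, 0.0603]))]
tin [ 0.442 -0.107  0.022] [(309, array([ 0.4424, -0.1056,  0.0323,  0.0393])), (464, array([ 0.4428, -0.106 ,  0.0329,  0.0407]))]
block [0.446 0.121 0.017] [(295, array([0.4447, 0.1213, 0.0342, 0.0307])), (232, array([0.4449, 0.1179, 0.0332, 0.0336]))]
sk [ 0.72  -0.233  0.025] [(162, array([ 0.7184, -0.2311,  0.022 ,  0.044 ])), (207, array([ 0.7197, -0.2341,  0.0214,  0.0452]))]
sf [0.724 0.003 0.038] [(52, array([0.7226, 0.0024, 0.0121, 0.0651])), (39, array([ 0.7229, -0.0031,  0.0118,  0.0655]))]
sr [0.709 0.231 0.024] [(304, array([0.7103, 0.2312, 0.027 , 0.0433])), (132, array([0.7117, 0.2301, 0.0285, 0.0432]))]
scene [ 310  245   88   86 1476] [363. 294.] [array([0.651, 0.236]), array([0.184, 0.139]), np.float64(6.302)] [0.0024 0.005  0.0138]
side [ 297  148   74   39 1558] [329. 166.] [array([0.653, 0.225]), array([0.194, 0.168]), np.float64(6.709)] [0.003  0.0061 0.0148]
side [ 328  187   83   49 2247] [364. 210.] [array([0.665, 0.001]), array([0.165, 0.192]), np.float64(88.144)] [0.003  0.006  0.0149]
side [ 363  241   97   63 3366] [405. 270.] [array([ 0.66, -0.22]), array([0.196, 0.159]), np.float64(0.171)] [0.0035 0.006  0.0143]
```

View pics/crop1.png

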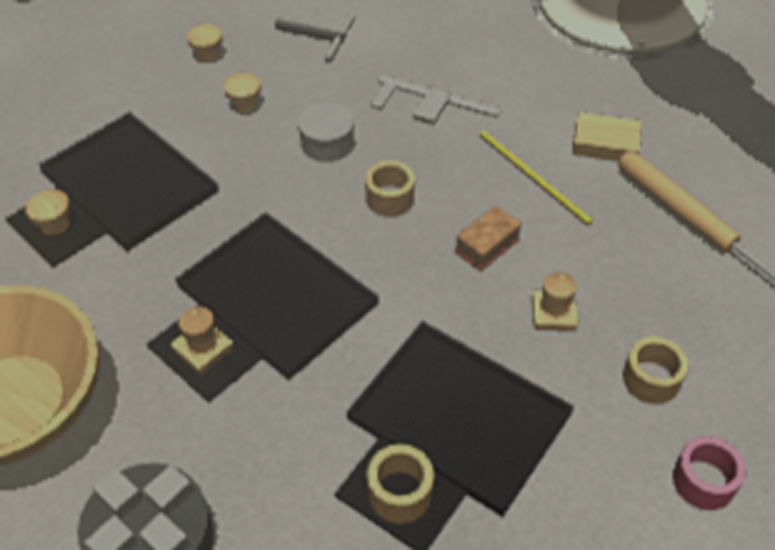

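The crop confirms the choice: two mushroom knobs, two pale rings, and a finial standing on bench. The fixed samples are on the ledges and the pink ring is apart. Sizes and heights match the description (radii 21.5, 26.5 and so on). Next I turn the tool so that it closes along world x and head for ring_b.

Call:
step_arm:
  steps:
    - [1,-160,-85,0,35]
    - [1,-160,-85,0,35]
    - [1,-160,-85,0,35]
    - [1,-160,-85,0,35]
    - [1,-160,-85,0,35]

```text
clock: 0.57
position: [0.3605, 0.4615, 0.2452]
orientation: [0.479, 0.878, -0.001, 0.002]
ft_force: [-0.3, -1.0, -0.8]
width: 0.0922
grip_force: 0.0
```

Call:
step_arm:
  steps:
    - [1,0,0,0,33.7]
    - [1,0,0,0,33.7]
    - [1,0,0,0,33.7]
    - [1,0,0,0,33.7]
    - [1,0,0,0,33.7]

```text
clock: 0.98
position: [0.3546, 0.4676, 0.2454]
orientation: [0.71, 0.704, -0.0, 0.0]
ft_force: [-0.3, -0.8, 0.6]
width: 0.0919
grip_force: 0.0
```

Run:
```python
from h import *
f=np.load('pics/side0.npz');PS=cloud('side',f['d']);f2=np.load('pics/scene0.npz');P=cloud('scene',f2['d'])
# tray rectangles: dark points per tray window, both views
for nm,cx,cy in(('rings',.66,.23),('fin',.66,0),('knobs',.66,-.235)):
    for Q,F in((P,f2),(PS,f)):
        m=((F['p'].max(2)<70)&(abs(Q[...,0]-cx)<.13)&(abs(Q[...,1]-cy)<.115)&(Q[...,2]>.008)&(Q[...,2]<.02)).astype(np.uint8)
        q=Q[m>0]
        # pocket rim only
        (c,s,a)=cv2.minAreaRect(q[:,:2].astype(np.float32));print(nm,m.sum(),np.round(c,4),np.round(s,3),round(a,1), np.round(np.percentile(q[:,:2],[1,99],axis=0),3).tolist())
s=arm.read_state();print(s['position'],s['orientation'],s['q'])
```

```text
rings 549 [0.6501 0.2256] [0.182 0.158] 5.9 [[0.554, 0.14], [0.72, 0.306]]
rings 476 [0.6476 0.2234] [0.182 0.167] 6.3 [[0.552, 0.135], [0.731, 0.304]]
fin 488 [0.6625 0.0045] [0.159 0.182] 88.6 [[0.571, -0.074], [0.743, 0.085]]
fin 614 [0.6613 0.0015] [0.166 0.185] 87.8 [[0.568, -0.079], [0.737, 0.084]]
knobs 389 [ 0.6593 -0.2255] [0.161 0.182] 86.9 [[0.567, -0.305], [0.742, -0.143]]
knobs 874 [ 0.6584 -0.2279] [0.166 0.184] 86.5 [[0.564, -0.31], [0.737, -0.145]]
[0.35463421 0.46764821 0.24541097] [ 7.09743407e-01  7.04460211e-01 -3.28313420e-04  1.02520480e-05] [-0.83566745  0.36168468 -0.16683011  1.72190353  0.06711604  1.06421178
 -1.03199591]
```

Tray pockets, each consistent with its sample's position:

| Tray | Pocket centre (x, y) | Yaw |
|---|---|---|
| rings | (0.616, 0.221) | 6° |
| finials | (0.629, 0.004) | -2° |
| knobs | (0.626, -0.225) | -3° |

Now I move above ring_b.

Call:
step_arm:
  steps:
    - [1,-137,120,80,0]
    - [1,-137,120,80,0]
    - [1,-137,120,80,0]
    - [1,-137,120,80,0]
    - [1,-137,120,80,0]

```text
clock: 1.4
position: [0.4762, 0.3273, 0.1642]
orientation: [0.708, 0.706, -0.001, 0.001]
ft_force: [0.3, 0.1, 0.2]
width: 0.0918
grip_force: 0.0
```

Call:
step_arm:
  steps:
    - [1,0,0,45,0]
    - [1,0,0,45,0]
    - [1,0,0,45,0]
    - [1,0,0,45,0]
    - [1,0,0,45,0]

```text
clock: 1.82
position: [0.4749, 0.333, 0.1227]
orientation: [0.707, 0.708, 0.002, -0.0]
ft_force: [-0.3, -0.2, 1.3]
width: 0.0916
grip_force: 0.0
```

Run:
```python
from h import *
s=arm.read_state();print(s['position'],s['orientation'])
p,d=arm.snapshot('wrist');cv2.imwrite('pics/w1.png',p[:,:,::-1])
```

```text
[0.47489839 0.33295907 0.1226699 ] [ 7.06690509e-01  7.07521052e-01  1.57044361e-03 -1.36337292e-04]
```

View pics/w1.png

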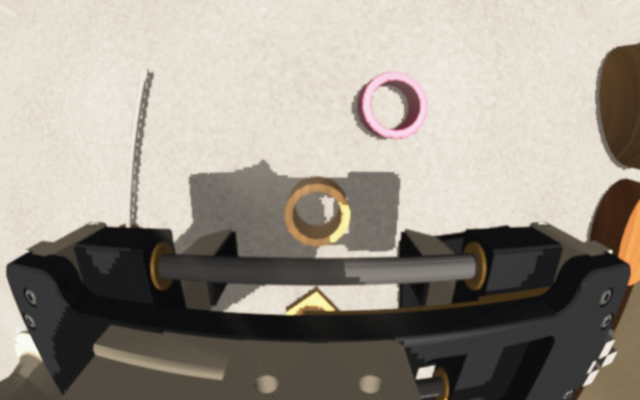

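The wrist view shows ring_b at pixel (318,213), centred between the fingers. The pink ring is well clear at (393,105). I'll check this against a cast ray.

```bash
cat >> h.py <<'E'
from scipy.spatial.transform import Rotation as Ro
def wcast(uv,z,s):
    c=arm.camera_info('wrist');a=np.array([uv[0]-c['cx'],uv[1]-c['cy']])/c['fx'];r=np.hypot(*a)
    ray=np.array([*(a/r*np.sin(r)),np.cos(r)]);T=c['T_tool_cam'];R=Ro.from_quat(s['orientation']).as_matrix()
    d=R@T[:3,:3]@ray;o=R@T[:3,3]+s['position'];return o+d*(z-o[2])/d[2]
def to_tool(target,s):
    return np.round(Ro.from_quat(s['orientation']).as_matrix().T@(np.array(target)-s['position'])*1000,1)
E
python3 - <<'E'
from h import *
s=arm.read_state();x=wcast((318,213),.034,s);print(x,wcast((393,105),.034,s));print(to_tool([x[0],x[1],.03],s),to_tool([.474,.3295,.03],s))
E
```

```text
[0.47537224 0.33198261 0.034     ] [0.53083814 0.41477677 0.034     ]
[-1.2  0.  92.9] [-3.7 -1.4 92.9]
```

Call:
step_arm:
  steps:
    - [1,-2,0,40,0]
    - [1,-2,0,70,0]
    - [1,-2,0,92,0]
    - [1,-2,0,92,0]
    - [1,-2,0,92,0]

```text
clock: 2.28
position: [0.4742, 0.3296, 0.0292]
orientation: [0.707, 0.707, -0.0, -0.0]
ft_force: [-0.1, -1.0, 0.6]
width: 0.0917
grip_force: 0.0
```

Call:
step_arm:
  steps:
    - [0.4,0,0,0,0]
    - [0.4,0,0,0,0]
    - [0.4,0,0,0,0]
    - [0.3,0,0,0,0]
    - [0.3,0,0,0,0]

```text
clock: 2.7
position: [0.4752, 0.3292, 0.0298]
orientation: [0.707, 0.707, 0.001, 0.0]
ft_force: [1.0, 0.2, -0.7]
width: 0.0626
grip_force: 0.0
```

Call:
step_arm:
  steps:
    - [0.3,0,0,0,0]
    - [0.3,0,0,0,0]
    - [0.3,0,0,0,0]
    - [0.3,0,0,0,0]
    - [0.3,0,0,0,0]

```text
clock: 3.12
position: [0.4748, 0.3289, 0.0291]
orientation: [0.707, 0.707, 0.0, 0.0]
ft_force: [-0.1, -0.8, 5.3]
width: 0.0518
grip_force: 30.0
```

Gripped at 52 mm, the ring's diameter. Now I lift, carry and lower towards tray_rings.

Call:
step_arm:
  steps:
    - [0.3,0,0,-20,0]
    - [0.3,0,0,-50,0]
    - [0.3,0,0,-60,0]
    - [0.3,0,0,-60,0]
    - [0.3,0,0,-60,0]

```text
clock: 3.53
position: [0.4749, 0.3289, 0.0888]
orientation: [0.708, 0.707, 0.001, 0.0]
ft_force: [0.5, -0.2, -0.5]
width: 0.0518
grip_force: 30.0
```

Call:
step_arm:
  steps:
    - [0.3,-20,35,0,0]
    - [0.3,-40,70,0,0]
    - [0.3,-60,105,0,0]
    - [0.3,-76,138,0,0]
    - [0.3,-76,138,0,0]

```text
clock: 3.95
position: [0.6196, 0.244, 0.0868]
orientation: [0.711, 0.703, -0.0, 0.003]
ft_force: [1.4, -2.5, 0.3]
width: 0.0513
grip_force: 30.0
```

Call:
step_arm:
  steps:
    - [0.3,0,0,20,0]
    - [0.3,0,0,35,0]
    - [0.3,0,0,40,0]
    - [0.3,0,0,40,0]
    - [0.3,0,0,40,0]

```text
clock: 4.37
position: [0.6111, 0.2531, 0.0475]
orientation: [0.707, 0.707, -0.001, -0.001]
ft_force: [0.1, -0.8, 0.0]
width: 0.0517
grip_force: 30.0
```

Call:
step_arm:
  steps:
    - [0.3,0,0,6,0]
    - [0.3,0,0,12,0]
    - [0.3,0,0,12,0]
    - [0.3,0,0,12,0]
    - [0.3,0,0,12,0]

```text
clock: 4.78
position: [0.6127, 0.2528, 0.037]
orientation: [0.707, 0.707, 0.0, 0.0]
ft_force: [-0.1, 0.3, 0.2]
width: 0.0519
grip_force: 30.0
```

Call:
step_arm:
  steps:
    - [0.75,0,0,0,0]
    - [0.75,0,0,0,0]
    - [0.75,0,0,0,0]
    - [0.75,0,0,0,0]
    - [0.75,0,0,0,0]

```text
clock: 5.2
position: [0.6126, 0.2527, 0.0369]
orientation: [0.707, 0.707, 0.0, 0.0]
ft_force: [0.9, 0.3, -0.0]
width: 0.0687
grip_force: 0.0
```

Call:
step_arm:
  steps:
    - [0.75,0,0,-20,0]
    - [0.75,0,0,-50,0]
    - [0.75,0,0,-80,0]
    - [0.75,0,0,-80,0]
    - [1,0,0,-80,0]

```text
clock: 5.62
position: [0.6144, 0.2534, 0.1195]
orientation: [0.708, 0.707, 0.002, 0.001]
ft_force: [-0.2, 0.3, -0.2]
width: 0.072
grip_force: 0.0
```

Run:
```python
from h import *
s=arm.read_state();print(s['position'])
p,d=arm.snapshot('wrist');cv2.imwrite('pics/w2.png',p[:,:,::-1])
print(to_tool([.4707,.2187,s['position'][2]],s))
```

```text
[0.61438851 0.25344283 0.11945476]
[ -34.9 -143.6   -0.8]
```

View pics/w2.png

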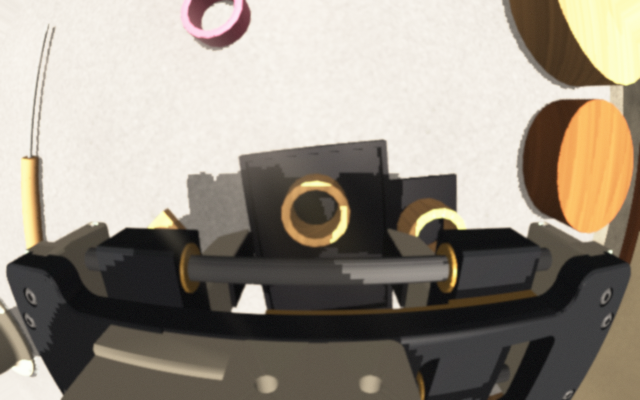

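Ring_b stands in its tray at (316,212). Next is ring_a.

Call:
step_arm:
  steps:
    - [1,-34,-20,0,0]
    - [1,-67,-40,0,0]
    - [1,-100,-61,0,0]
    - [1,-125,-76,0,0]
    - [1,-125,-76,0,0]

```text
clock: 6.08
position: [0.5315, 0.12, 0.1144]
orientation: [0.71, 0.704, -0.005, -0.001]
ft_force: [-1.4, -0.6, 0.3]
width: 0.0916
grip_force: 0.0
```

Call:
step_arm:
  steps:
    - [1,-34,-20,0,0]
    - [1,-67,-40,0,0]
    - [1,-100,-61,0,0]
    - [1,-125,-76,0,0]
    - [1,-125,-76,0,0]

```text
clock: 6.5
position: [0.4551, -0.003, 0.115]
orientation: [0.71, 0.704, -0.004, -0.001]
ft_force: [-0.6, -0.4, 0.7]
width: 0.0917
grip_force: 0.0
```

Call:
step_arm:
  steps:
    - [1,0,0,0,0]
    - [1,0,0,0,0]
    - [1,0,0,0,0]
    - [1,0,0,0,0]

```text
clock: 6.83
position: [0.4609, 0.0042, 0.1165]
orientation: [0.707, 0.708, 0.0, -0.0]
ft_force: [-0.1, 0.8, -0.2]
width: 0.0919
grip_force: 0.0
```

```bash
cat >> h.py <<'E'
def look(name,target,zc,grasp):
    """wood blob nearest the target in the wrist picture: cast its centroid at height zc"""
    s=arm.read_state();p,d=arm.snapshot('wrist');cv2.imwrite(f'pics/{name}.png',p[:,:,::-1])
    h=cv2.cvtColor(p,cv2.COLOR_RGB2HSV);m=cv2.inRange(h,(8,75,60),(30,255,255));m[260:]=0
    for c in cv2.findContours(m,cv2.RETR_EXTERNAL,cv2.CHAIN_APPROX_NONE)[0]:
        if cv2.contourArea(c)<150:continue
        (u,v),r=cv2.minEnclosingCircle(c);x=wcast((u,v),zc,s)
        if np.hypot(*(x-target)[:2])<.05: print('blob',round(u),round(v),round(r,1),x.round(4),'radius m',np.round(np.linalg.norm(wcast((u+r,v),zc,s)-x),4),'go',to_tool([x[0],x[1],grasp],s))
    print('at',s['position'].round(4),s['orientation'].round(3),'plan go',to_tool([target[0],target[1],grasp],s))
E
python3 - <<'E'
from h import *
look('w3',np.array([.4604,.0032,0]),.03,.03)
E
```

```text
blob 318 210 35.7 [0.4607 0.0059 0.03  ] radius m 0.0272 go [ 1.7 -0.2 86.5]
at [0.4609 0.0042 0.1165] [ 0.707  0.708  0.    -0.   ] plan go [-1.1 -0.5 86.5]
```

Call:
step_arm:
  steps:
    - [1,0,0,40,0]
    - [1,0,0,70,0]
    - [1,0,0,87,0]
    - [1,0,0,87,0]
    - [1,0,0,87,0]

```text
clock: 7.3
position: [0.4597, 0.0035, 0.029]
orientation: [0.707, 0.707, -0.001, -0.001]
ft_force: [-0.2, 0.1, -0.3]
width: 0.0919
grip_force: 0.0
```

Call:
step_arm:
  steps:
    - [0.3,0,0,0,0]
    - [0.3,0,0,0,0]
    - [0.3,0,0,0,0]
    - [0.3,0,0,0,0]
    - [0.3,0,0,0,0]

```text
clock: 7.72
position: [0.4609, 0.0028, 0.0305]
orientation: [0.707, 0.707, 0.001, 0.001]
ft_force: [-0.5, -0.1, -0.4]
width: 0.0631
grip_force: 0.0
```

Call:
step_arm:
  steps:
    - [0.3,0,0,0,0]
    - [0.3,0,0,0,0]
    - [0.3,0,0,0,0]
    - [0.3,0,0,0,0]
    - [0.3,0,0,0,0]

```text
clock: 8.13
position: [0.4606, 0.0028, 0.0301]
orientation: [0.708, 0.707, 0.0, 0.0]
ft_force: [-0.1, 0.4, 5.7]
width: 0.0517
grip_force: 30.0
```

Call:
step_arm:
  steps:
    - [0.3,0,0,-20,0]
    - [0.3,0,0,-50,0]
    - [0.3,0,0,-60,0]
    - [0.3,0,0,-60,0]
    - [0.3,0,0,-60,0]

```text
clock: 8.55
position: [0.4606, 0.0028, 0.0898]
orientation: [0.707, 0.707, 0.0, 0.0]
ft_force: [1.0, -0.2, -0.1]
width: 0.0513
grip_force: 30.0
```

Call:
step_arm:
  steps:
    - [0.3,24,20,0,0]
    - [0.3,47,40,0,0]
    - [0.3,70,60,0,0]
    - [0.3,93,79,0,0]
    - [0.3,93,79,0,0]

```text
clock: 8.97
position: [0.5422, 0.1021, 0.0885]
orientation: [0.705, 0.709, 0.002, -0.001]
ft_force: [0.4, -0.1, 0.4]
width: 0.0515
grip_force: 30.0
```

Call:
step_arm:
  steps:
    - [0.3,24,20,0,0]
    - [0.3,47,40,0,0]
    - [0.3,70,60,0,0]
    - [0.3,93,79,0,0]
    - [0.3,93,79,0,0]

```text
clock: 9.38
position: [0.6202, 0.1953, 0.0879]
orientation: [0.706, 0.709, 0.002, -0.001]
ft_force: [0.7, 1.6, -0.6]
width: 0.0517
grip_force: 30.0
```

Call:
step_arm:
  steps:
    - [0.3,0,0,0,0]
    - [0.3,0,0,0,0]
    - [0.3,0,0,20,0]
    - [0.3,0,0,40,0]
    - [0.3,0,0,40,0]

```text
clock: 9.8
position: [0.6145, 0.1856, 0.0452]
orientation: [0.708, 0.706, -0.004, -0.002]
ft_force: [-1.6, -0.9, -1.4]
width: 0.0517
grip_force: 30.0
```

Call:
step_arm:
  steps:
    - [0.3,0,0,0,0]
    - [0.3,0,0,0,0]
    - [0.3,0,0,6,0]
    - [0.3,0,0,13,0]
    - [0.3,0,0,13,0]

```text
clock: 10.22
position: [0.6179, 0.1884, 0.0359]
orientation: [0.707, 0.707, -0.0, -0.0]
ft_force: [-0.7, 0.5, -1.2]
width: 0.0512
grip_force: 30.0
```

Call:
step_arm:
  steps:
    - [0.3,0,0,0,0]
    - [0.3,0,0,0,0]

```text
clock: 10.38
position: [0.6185, 0.1887, 0.0368]
orientation: [0.707, 0.707, 0.0, -0.0]
ft_force: [0.3, -0.8, -1.3]
width: 0.0516
grip_force: 30.0
```

Call:
step_arm:
  steps:
    - [0.75,0,0,0,0]
    - [0.75,0,0,0,0]
    - [0.75,0,0,0,0]
    - [0.75,0,0,0,0]
    - [0.75,0,0,0,0]

```text
clock: 10.8
position: [0.6186, 0.1887, 0.0368]
orientation: [0.707, 0.707, 0.0, 0.0]
ft_force: [0.0, -0.1, -0.1]
width: 0.0688
grip_force: 0.0
```

Call:
step_arm:
  steps:
    - [0.75,0,0,-20,0]
    - [0.75,0,0,-50,0]
    - [0.75,0,0,-90,0]
    - [0.75,0,0,-90,0]
    - [0.75,0,0,-90,0]

```text
clock: 11.22
position: [0.6209, 0.1895, 0.1302]
orientation: [0.707, 0.707, 0.003, 0.001]
ft_force: [-0.0, -0.1, -0.4]
width: 0.0689
grip_force: 0.0
```

Call:
step_arm:
  steps:
    - [1,8,-38,0,0]
    - [1,15,-75,0,0]
    - [1,23,-112,0,0]
    - [1,30,-148,0,0]
    - [1,30,-148,0,0]

```text
clock: 11.63
position: [0.4608, 0.2198, 0.1244]
orientation: [0.705, 0.709, -0.004, -0.003]
ft_force: [-1.7, 0.3, -0.8]
width: 0.0909
grip_force: 0.0
```

Call:
step_arm:
  steps:
    - [1,0,0,0,0]
    - [1,0,0,0,0]
    - [1,0,0,0,0]
    - [1,0,0,0,0]

```text
clock: 11.97
position: [0.4717, 0.2183, 0.1265]
orientation: [0.708, 0.706, 0.0, 0.0]
ft_force: [0.8, -0.4, -0.6]
width: 0.0922
grip_force: 0.0
```

Run:
```python
from h import *
look('w4',np.array([.4707,.2187,0]),.04,.042)
```

```text
blob 317 199 32.1 [0.4711 0.2288 0.04  ] radius m 0.0242 go [10.5 -0.7 84.5]
at [0.4717 0.2183 0.1265] [0.708 0.706 0.    0.   ] plan go [ 0.4 -1.1 84.5]
```

View pics/w4.png

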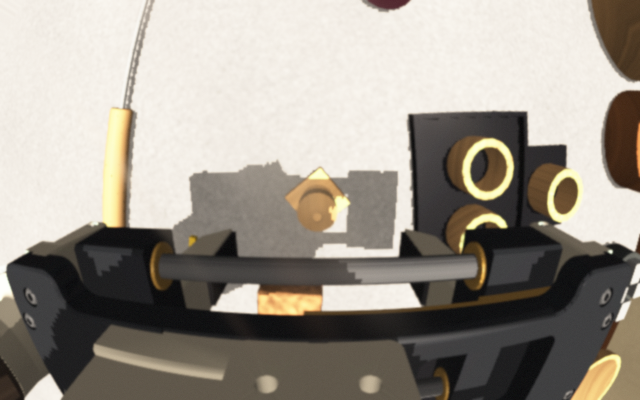

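Both rings stand upright side by side in their tray, at (485,168) and (482,230). The finial's bulb is at about (319,211) with its plinth visible behind, so the blob centroid was biased. I'll recast the bulb centre.

Run:
```python
from h import *
s=arm.read_state();x=wcast((319,211),.045,s);print(x,to_tool([x[0],x[1],.042],s))
```

```text
[0.47239555 0.22092367 0.045     ] [ 2.6  0.7 84.5]
```

Call:
step_arm:
  steps:
    - [1,1,0,40,0]
    - [1,1,0,70,0]
    - [1,1,0,84,0]
    - [1,1,0,84,0]
    - [1,1,0,84,0]

```text
clock: 12.43
position: [0.4704, 0.2193, 0.0419]
orientation: [0.708, 0.706, -0.001, -0.0]
ft_force: [0.1, 0.2, -0.9]
width: 0.0919
grip_force: 0.0
```

Call:
step_arm:
  steps:
    - [0.15,0,0,0,0]
    - [0.15,0,0,0,0]
    - [0.15,0,0,0,0]
    - [0.15,0,0,0,0]
    - [0.15,0,0,0,0]

```text
clock: 12.85
position: [0.471, 0.2201, 0.0435]
orientation: [0.707, 0.707, 0.001, 0.0]
ft_force: [0.1, -0.2, 0.5]
width: 0.0631
grip_force: 0.0
```

Call:
step_arm:
  steps:
    - [0.15,0,0,0,0]
    - [0.15,0,0,0,0]
    - [0.15,0,0,0,0]
    - [0.15,0,0,0,0]
    - [0.15,0,0,0,0]

```text
clock: 13.27
position: [0.4705, 0.2198, 0.0427]
orientation: [0.707, 0.707, -0.0, -0.0]
ft_force: [0.1, -0.6, -1.2]
width: 0.0298
grip_force: 3.0
```

Call:
step_arm:
  steps:
    - [0.15,0,0,0,0]
    - [0.15,0,0,0,0]
    - [0.15,0,0,-20,0]
    - [0.15,0,0,-50,0]
    - [0.15,0,0,-50,0]

```text
clock: 13.68
position: [0.4732, 0.2213, 0.0967]
orientation: [0.707, 0.707, 0.003, 0.001]
ft_force: [0.7, 0.1, -0.2]
width: 0.029
grip_force: 30.0
```

Call:
step_arm:
  steps:
    - [0.15,-27,20,0,0]
    - [0.15,-54,40,0,0]
    - [0.15,-81,60,0,0]
    - [0.15,-108,79,0,0]
    - [0.15,-108,79,0,0]

```text
clock: 14.1
position: [0.5537, 0.1034, 0.0928]
orientation: [0.711, 0.703, -0.0, 0.003]
ft_force: [0.6, -0.8, 0.1]
width: 0.0288
grip_force: 30.0
```

Call:
step_arm:
  steps:
    - [0.15,-27,20,0,0]
    - [0.15,-54,40,0,0]
    - [0.15,-81,60,0,0]
    - [0.15,-108,79,0,0]
    - [0.15,-108,79,0,0]

```text
clock: 14.52
position: [0.6318, -0.0055, 0.0927]
orientation: [0.711, 0.704, -0.001, 0.003]
ft_force: [0.6, -0.5, -0.4]
width: 0.0286
grip_force: 30.0
```

Call:
step_arm:
  steps:
    - [0.15,0,0,0,0]
    - [0.15,0,0,0,0]
    - [0.15,0,0,15,0]
    - [0.15,0,0,30,0]
    - [0.15,0,0,30,0]

```text
clock: 14.93
position: [0.6251, 0.006, 0.0598]
orientation: [0.706, 0.708, -0.002, -0.002]
ft_force: [0.0, -0.3, -0.3]
width: 0.0287
grip_force: 30.0
```

Call:
step_arm:
  steps:
    - [0.15,0,0,0,0]
    - [0.15,0,0,0,0]
    - [0.15,0,0,6,0]
    - [0.15,0,0,13,0]
    - [0.15,0,0,13,0]

```text
clock: 15.35
position: [0.6275, 0.0038, 0.0486]
orientation: [0.707, 0.707, -0.001, -0.001]
ft_force: [-0.7, 0.4, 0.4]
width: 0.0288
grip_force: 30.0
```

Call:
step_arm:
  steps:
    - [0.15,0,0,0,0]
    - [0.15,0,0,0,0]
    - [0.15,0,0,0,0]

```text
clock: 15.6
position: [0.6285, 0.0036, 0.0499]
orientation: [0.708, 0.707, 0.0, 0.0]
ft_force: [-0.0, 0.2, -0.9]
width: 0.0288
grip_force: 30.0
```

Call:
step_arm:
  steps:
    - [0.15,0,0,1.5,0]
    - [0.15,0,0,1.5,0]
    - [0.15,0,0,1.5,0]

```text
clock: 15.85
position: [0.6283, 0.0036, 0.0482]
orientation: [0.707, 0.707, -0.0, -0.0]
ft_force: [0.2, 0.3, -0.5]
width: 0.0291
grip_force: 30.0
```

Call:
step_arm:
  steps:
    - [0.6,0,0,0,0]
    - [0.6,0,0,0,0]
    - [0.6,0,0,0,0]
    - [0.6,0,0,0,0]
    - [0.6,0,0,0,0]

```text
clock: 16.27
position: [0.6284, 0.0037, 0.0483]
orientation: [0.707, 0.707, 0.0, 0.0]
ft_force: [0.2, 0.1, -0.7]
width: 0.0541
grip_force: 0.0
```

Call:
step_arm:
  steps:
    - [0.6,0,0,-20,0]
    - [0.6,0,0,-50,0]
    - [0.6,0,0,-80,0]
    - [0.6,0,0,-80,0]
    - [0.6,0,0,-80,0]

```text
clock: 16.68
position: [0.6302, 0.0037, 0.1308]
orientation: [0.708, 0.707, 0.002, 0.002]
ft_force: [-0.0, -0.6, -0.6]
width: 0.0551
grip_force: 0.0
```

Run:
```python
from h import *
look('w5',np.array([.4580,-.2253,0]),.025,.028)
```

```text
at [0.6302 0.0037 0.1308] [0.708 0.707 0.002 0.002] plan go [-229.2 -172.5  101.8]
```

View pics/w5.png

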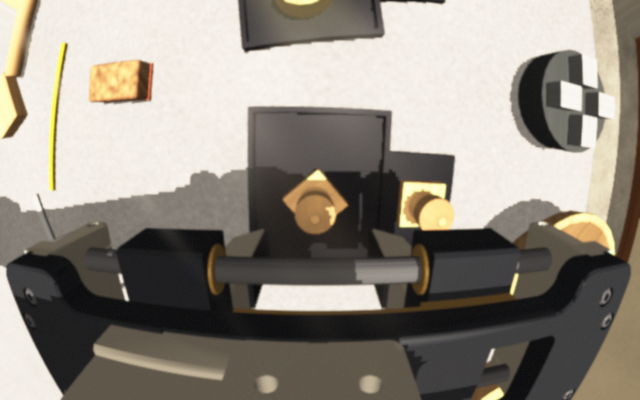

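The finial stands upright in its tray at (316,212). Next is knob_b.

Call:
step_arm:
  steps:
    - [1,-29,-21,0,0]
    - [1,-58,-42,0,0]
    - [1,-86,-64,0,0]
    - [1,-115,-85,0,0]
    - [1,-115,-85,0,0]

```text
clock: 17.15
position: [0.5366, -0.1192, 0.1262]
orientation: [0.711, 0.703, -0.004, -0.001]
ft_force: [-1.2, -0.9, -0.7]
width: 0.084
grip_force: 0.0
```

Call:
step_arm:
  steps:
    - [1,-29,-21,0,0]
    - [1,-58,-42,0,0]
    - [1,-86,-64,0,0]
    - [1,-115,-85,0,0]
    - [1,-115,-85,0,0]

```text
clock: 17.57
position: [0.4516, -0.2328, 0.1267]
orientation: [0.711, 0.703, -0.003, -0.001]
ft_force: [-0.5, -1.1, 0.5]
width: 0.092
grip_force: 0.0
```

Call:
step_arm:
  steps:
    - [1,0,0,0,0]
    - [1,0,0,0,0]
    - [1,0,0,0,0]
    - [1,0,0,0,0]

```text
clock: 17.9
position: [0.4588, -0.2246, 0.1278]
orientation: [0.707, 0.708, 0.0, -0.0]
ft_force: [0.7, -0.1, 0.3]
width: 0.0918
grip_force: 0.0
```

Run:
```python
from h import *
look('w6',np.array([.4580,-.2253,0]),.028,.028)
```

```text
blob 316 206 26.4 [ 0.457  -0.2233  0.028 ] radius m 0.0212 go [ 1.3 -1.8 99.8]
at [ 0.4588 -0.2246  0.1278] [ 0.707  0.708  0.    -0.   ] plan go [-0.8 -0.8 99.8]
```

View pics/w6.png

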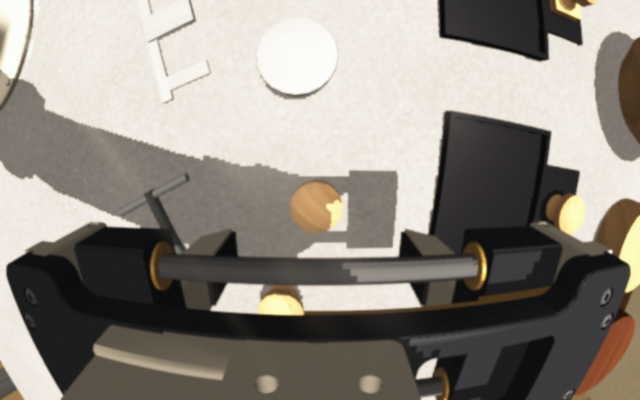

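Knob_b is at (316,206), 21 mm in radius and clear of the hammer tool at (165,215). Descend and grip.

Call:
step_arm:
  steps:
    - [1,0,-1,40,0]
    - [1,0,-1,75,0]
    - [1,0,-1,100,0]
    - [1,0,-1,100,0]
    - [1,0,-1,100,0]

```text
clock: 18.37
position: [0.4563, -0.2249, 0.0272]
orientation: [0.707, 0.707, -0.001, -0.002]
ft_force: [0.7, 0.8, 0.3]
width: 0.0919
grip_force: 0.0
```

Call:
step_arm:
  steps:
    - [0.25,0,0,0,0]
    - [0.25,0,0,0,0]
    - [0.25,0,0,0,0]
    - [0.25,0,0,0,0]
    - [0.25,0,0,0,0]

```text
clock: 18.78
position: [0.4578, -0.2265, 0.0293]
orientation: [0.707, 0.707, 0.0, 0.001]
ft_force: [0.6, 0.3, -0.3]
width: 0.0633
grip_force: 0.0
```

Call:
step_arm:
  steps:
    - [0.25,0,0,0,0]
    - [0.25,0,0,0,0]
    - [0.25,0,0,0,0]
    - [0.25,0,0,0,0]
    - [0.25,0,0,0,0]

```text
clock: 19.2
position: [0.4571, -0.2262, 0.0283]
orientation: [0.708, 0.707, 0.0, 0.0]
ft_force: [-0.5, -0.0, 3.3]
width: 0.041
grip_force: 30.0
```

Call:
step_arm:
  steps:
    - [0.25,0,0,-20,0]
    - [0.25,0,0,-40,0]
    - [0.25,0,0,-60,0]
    - [0.25,0,0,-60,0]
    - [0.25,0,0,-60,0]

```text
clock: 19.62
position: [0.4579, -0.2265, 0.089]
orientation: [0.707, 0.707, 0.0, 0.001]
ft_force: [-0.3, -0.2, -1.6]
width: 0.0406
grip_force: 30.0
```

Call:
step_arm:
  steps:
    - [0.25,8,40,0,0]
    - [0.25,15,80,0,0]
    - [0.25,23,120,0,0]
    - [0.25,31,155,0,0]
    - [0.25,31,170,0,0]

```text
clock: 20.03
position: [0.6317, -0.191, 0.0868]
orientation: [0.706, 0.708, 0.002, -0.0]
ft_force: [0.9, 0.3, 0.2]
width: 0.0407
grip_force: 30.0
```

Call:
step_arm:
  steps:
    - [0.25,0,0,0,0]
    - [0.25,0,0,0,0]
    - [0.25,0,0,20,0]
    - [0.25,0,0,40,0]
    - [0.25,0,0,40,0]

```text
clock: 20.45
position: [0.6214, -0.1954, 0.0434]
orientation: [0.708, 0.706, -0.003, -0.004]
ft_force: [-1.1, -0.3, -1.4]
width: 0.0408
grip_force: 30.0
```

Call:
step_arm:
  steps:
    - [0.25,0,0,0,0]
    - [0.25,0,0,0,0]
    - [0.25,0,0,6,0]
    - [0.25,0,0,13,0]
    - [0.25,0,0,13,0]

```text
clock: 20.87
position: [0.6265, -0.1952, 0.0344]
orientation: [0.707, 0.707, -0.0, -0.0]
ft_force: [-0.6, 0.2, -0.6]
width: 0.0407
grip_force: 30.0
```

Call:
step_arm:
  steps:
    - [0.25,0,0,0,0]
    - [0.25,0,0,0,0]
    - [0.25,0,0,0,0]

```text
clock: 21.12
position: [0.6273, -0.1954, 0.0355]
orientation: [0.707, 0.707, 0.0, 0.0]
ft_force: [-0.7, -0.7, -0.7]
width: 0.0409
grip_force: 30.0
```

Call:
step_arm:
  steps:
    - [0.25,0,0,1.5,0]
    - [0.25,0,0,1.5,0]
    - [0.25,0,0,1.5,0]

```text
clock: 21.37
position: [0.6271, -0.1953, 0.0337]
orientation: [0.707, 0.707, -0.0, -0.0]
ft_force: [-0.9, -0.9, -0.5]
width: 0.0413
grip_force: 30.0
```

Call:
step_arm:
  steps:
    - [0.65,0,0,0,0]
    - [0.65,0,0,0,0]
    - [0.65,0,0,0,0]
    - [0.65,0,0,0,0]
    - [0.65,0,0,0,0]

```text
clock: 21.78
position: [0.6271, -0.1954, 0.0338]
orientation: [0.707, 0.707, 0.0, 0.0]
ft_force: [0.8, 0.7, 0.1]
width: 0.0594
grip_force: 0.0
```

Call:
step_arm:
  steps:
    - [0.65,0,0,-20,0]
    - [0.65,0,0,-55,0]
    - [0.65,0,0,-93,0]
    - [0.65,0,0,-93,0]
    - [0.65,0,0,-93,0]

```text
clock: 22.2
position: [0.6295, -0.1961, 0.1301]
orientation: [0.707, 0.707, 0.002, 0.003]
ft_force: [-0.5, -1.9, -0.1]
width: 0.06
grip_force: 0.0
```

Call:
step_arm:
  steps:
    - [1,-16,-25,0,0]
    - [1,-32,-50,0,0]
    - [1,-48,-76,0,0]
    - [1,-64,-101,0,0]
    - [1,-64,-101,0,0]

```text
clock: 22.62
position: [0.5185, -0.2641, 0.1249]
orientation: [0.71, 0.704, -0.003, -0.002]
ft_force: [-0.5, -1.0, -0.3]
width: 0.0881
grip_force: 0.0
```

Call:
step_arm:
  steps:
    - [1,-16,-25,0,0]
    - [1,-32,-50,0,0]
    - [1,-48,-76,0,0]
    - [1,-65,-102,0,0]
    - [1,-65,-102,0,0]

```text
clock: 23.03
position: [0.4166, -0.328, 0.1253]
orientation: [0.71, 0.704, -0.002, -0.002]
ft_force: [-0.5, -0.7, 0.3]
width: 0.0918
grip_force: 0.0
```

Call:
step_arm:
  steps:
    - [1,0,0,0,0]
    - [1,0,0,0,0]
    - [1,0,0,0,0]
    - [1,0,0,0,0]

```text
clock: 23.37
position: [0.4252, -0.323, 0.1264]
orientation: [0.707, 0.708, 0.0, -0.0]
ft_force: [0.0, -0.8, 0.1]
width: 0.0914
grip_force: 0.0
```

Run:
```python
from h import *
look('w7',np.array([.4244,-.3246,0]),.028,.028)
```

```text
blob 316 210 26.8 [ 0.4239 -0.3248  0.028 ] radius m 0.0214 go [-1.9 -1.3 98.4]
at [ 0.4252 -0.323   0.1264] [ 0.707  0.708  0.    -0.   ] plan go [-1.7 -0.8 98.4]
```

View pics/w7.png

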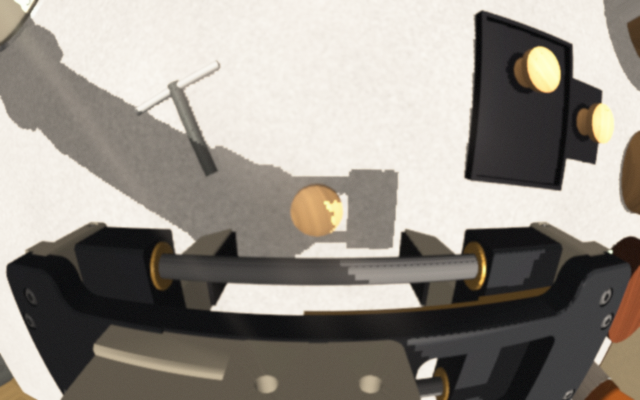

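Knob_b stands upright in its tray at (540,70). Knob_a is at (316,210) and the hammer handle end at (212,170) stays clear. Grip it.

Call:
step_arm:
  steps:
    - [1,-2,-1,40,0]
    - [1,-2,-1,75,0]
    - [1,-2,-1,98,0]
    - [1,-2,-1,98,0]
    - [1,-2,-1,98,0]

```text
clock: 23.83
position: [0.4225, -0.3249, 0.0277]
orientation: [0.707, 0.707, -0.0, -0.002]
ft_force: [-0.6, -0.2, -0.1]
width: 0.0916
grip_force: 0.0
```

Call:
step_arm:
  steps:
    - [0.25,0,0,0,0]
    - [0.25,0,0,0,0]
    - [0.25,0,0,0,0]
    - [0.25,0,0,0,0]
    - [0.25,0,0,0,0]

```text
clock: 24.25
position: [0.4236, -0.3266, 0.0298]
orientation: [0.707, 0.707, 0.0, 0.001]
ft_force: [0.1, 0.4, -1.6]
width: 0.0631
grip_force: 0.0
```

Call:
step_arm:
  steps:
    - [0.25,0,0,0,0]
    - [0.25,0,0,0,0]
    - [0.25,0,0,0,0]
    - [0.25,0,0,0,0]
    - [0.25,0,0,0,0]

```text
clock: 24.67
position: [0.423, -0.3262, 0.0288]
orientation: [0.707, 0.707, 0.0, 0.0]
ft_force: [-0.1, 0.1, 1.3]
width: 0.041
grip_force: 30.0
```

Call:
step_arm:
  steps:
    - [0.25,0,0,-20,0]
    - [0.25,0,0,-40,0]
    - [0.25,0,0,-60,0]
    - [0.25,0,0,-60,0]
    - [0.25,0,0,-60,0]

```text
clock: 25.08
position: [0.4237, -0.3267, 0.0896]
orientation: [0.707, 0.707, 0.0, 0.001]
ft_force: [-0.8, 0.6, -0.5]
width: 0.0402
grip_force: 30.0
```

Call:
step_arm:
  steps:
    - [0.25,12,35,0,0]
    - [0.25,24,70,0,0]
    - [0.25,36,101,0,0]
    - [0.25,36,101,0,0]

```text
clock: 25.42
position: [0.5312, -0.2846, 0.0878]
orientation: [0.705, 0.71, 0.003, 0.001]
ft_force: [1.1, 0.9, 0.5]
width: 0.0406
grip_force: 30.0
```

Call:
step_arm:
  steps:
    - [0.25,12,35,0,0]
    - [0.25,24,70,0,0]
    - [0.25,35,100,0,0]
    - [0.25,35,100,0,0]
    - [0.25,35,100,0,0]

```text
clock: 25.83
position: [0.625, -0.2525, 0.0866]
orientation: [0.706, 0.708, 0.0, -0.001]
ft_force: [-0.3, -0.1, 0.8]
width: 0.0407
grip_force: 30.0
```

Call:
step_arm:
  steps:
    - [0.25,0,0,0,0]
    - [0.25,0,0,0,0]
    - [0.25,0,0,20,0]
    - [0.25,0,0,40,0]
    - [0.25,0,0,40,0]

```text
clock: 26.25
position: [0.6196, -0.2555, 0.0447]
orientation: [0.708, 0.706, -0.002, -0.003]
ft_force: [-0.2, 0.6, -1.3]
width: 0.0409
grip_force: 30.0
```

Call:
step_arm:
  steps:
    - [0.25,0,0,0,0]
    - [0.25,0,0,0,0]
    - [0.25,0,0,7,0]
    - [0.25,0,0,13,0]
    - [0.25,0,0,14,0]

```text
clock: 26.67
position: [0.6236, -0.2553, 0.0341]
orientation: [0.707, 0.707, -0.0, -0.0]
ft_force: [-0.8, -0.1, 1.1]
width: 0.0409
grip_force: 30.0
```

Call:
step_arm:
  steps:
    - [0.25,0,0,0,0]
    - [0.25,0,0,0,0]
    - [0.25,0,0,0,0]

```text
clock: 26.92
position: [0.6242, -0.2554, 0.0349]
orientation: [0.707, 0.707, 0.0, 0.0]
ft_force: [-0.6, -1.0, 0.1]
width: 0.0411
grip_force: 30.0
```

Call:
step_arm:
  steps:
    - [0.25,0,0,1,0]
    - [0.25,0,0,1,0]

```text
clock: 27.08
position: [0.6243, -0.2554, 0.0339]
orientation: [0.707, 0.707, 0.0, 0.0]
ft_force: [0.1, 0.2, 0.1]
width: 0.0411
grip_force: 30.0
```

Call:
step_arm:
  steps:
    - [0.65,0,0,0,0]
    - [0.65,0,0,0,0]
    - [0.65,0,0,0,0]
    - [0.65,0,0,0,0]
    - [0.65,0,0,0,0]

```text
clock: 27.5
position: [0.624, -0.2553, 0.0337]
orientation: [0.707, 0.707, -0.0, -0.0]
ft_force: [0.8, -0.3, -0.1]
width: 0.0598
grip_force: 0.0
```

Call:
step_arm:
  steps:
    - [0.65,0,0,-20,0]
    - [0.65,0,0,-55,0]
    - [0.65,0,0,-95,0]
    - [0.65,0,0,-130,0]
    - [0.65,0,0,-150,0]

```text
clock: 27.92
position: [0.626, -0.2561, 0.1887]
orientation: [0.708, 0.707, 0.001, 0.003]
ft_force: [0.9, -0.4, -0.1]
width: 0.0593
grip_force: 0.0
```

Call:
step_arm:
  steps:
    - [0.65,0,-30,0,0]
    - [0.65,0,-60,0,0]
    - [0.65,0,-100,0,0]
    - [0.65,0,-130,0,0]
    - [0.65,0,-150,0,0]

```text
clock: 28.33
position: [0.4703, -0.2554, 0.1836]
orientation: [0.708, 0.706, -0.001, -0.001]
ft_force: [-0.1, 0.1, -0.4]
width: 0.0596
grip_force: 0.0
```

Call:
step_arm:
  steps:
    - [0.65,0,0,0,0]
    - [0.65,0,0,0,0]
    - [0.65,0,0,0,0]
    - [0.65,0,0,0,0]
    - [0.65,0,0,0,0]

```text
clock: 28.75
position: [0.4753, -0.2549, 0.1837]
orientation: [0.707, 0.707, 0.0, 0.0]
ft_force: [1.3, -0.2, -0.3]
width: 0.0598
grip_force: 0.0
```

Run:
```python
from h import *
tr=dict(rings=(.6162,.221,6.1),fin=(.629,.004,-1.8),knobs=(.626,-.2248,-3.3))
T=dict(knobA=('knobs',.6242,-.2554,.041),knobB=('knobs',.627,-.195,.041),ringA=('rings',.6185,.1887,.039),ringB=('rings',.6127,.2528,.039),fin=('fin',.6284,.0037,.063),tin=(0,.4426,-.1058,.036),block=(0,.4448,.12,.028))
for n in('scene','side'):
    p,d=arm.snapshot(n);cv2.imwrite(f'pics/{n}1.png',p[:,:,::-1]);q=cloud(n,d).reshape(-1,3)
    for k,(t,x,y,h) in T.items():
        m=(np.hypot(q[:,0]-x,q[:,1]-y)<.045)&(abs(q[:,2]-h)<.008)
        c,r=cv2.minEnclosingCircle(q[m][:,:2].astype(np.float32));l=''
        if t: X,Y,a=tr[t];l=Ro.from_euler('z',-a,degrees=True).apply([c[0]-X,c[1]-Y,0]).round(3)
        print(n,k,m.sum(),np.round(c,4),round(r,4),q[m][:,2].max().round(4),l)
    if n=='scene': cv2.imwrite('pics/crop2.png',cv2.resize(p[110:330,170:480,::-1],None,fx=2.5,fy=2.5,interpolation=cv2.INTER_CUBIC))
```

```text
scene knobA 138 [ 0.6231 -0.2424] 0.0317 0.0442 [-0.002 -0.018  0.   ]
scene knobB 166 [ 0.6279 -0.2061] 0.0339 0.0428 [0.001 0.019 0.   ]
scene ringA 263 [0.6167 0.1986] 0.035 0.0411 [-0.002 -0.022  0.   ]
scene ringB 279 [0.614  0.2432] 0.0355 0.041 [0.    0.022 0.   ]
scene fin 50 [0.6269 0.005 ] 0.0119 0.0645 [-0.002  0.001  0.   ]
scene tin 311 [ 0.443  -0.1042] 0.0325 0.0394 
scene block 294 [0.4442 0.1208] 0.0335 0.0312 
side knobA 260 [ 0.6244 -0.2441] 0.0333 0.044 [-0.001 -0.019  0.   ]
side knobB 206 [ 0.6259 -0.2063] 0.0325 0.0448 [-0.001  0.018  0.   ]
side ringA 30 [0.6104 0.2184] 0.0175 0.0415 [-0.006 -0.002  0.   ]
side ringB 100 [0.6116 0.2431] 0.0332 0.0433 [-0.002  0.022  0.   ]Traceback (most recent call last):
  File "<stdin>", line 10, in <module>
    return umr_maximum(a, axis, None, out, keepdims, initial, where)
ValueError: zero-size array to reduction operation maximum which has no identity
```

View pics/crop2.png

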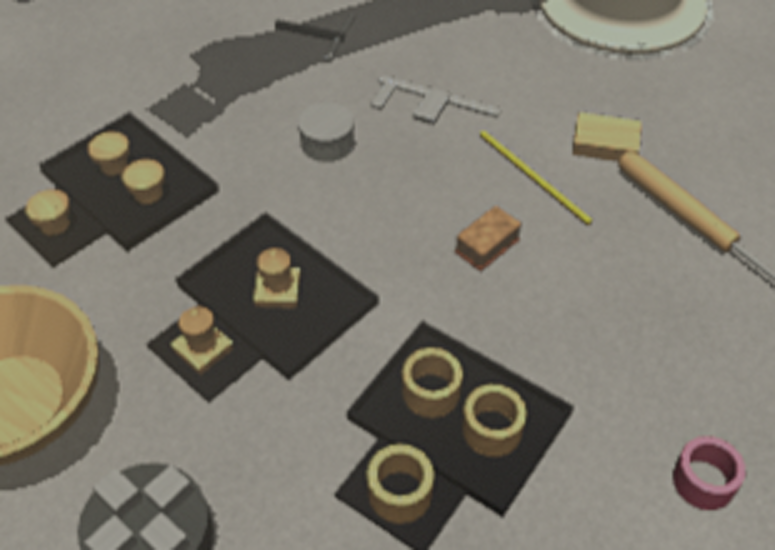

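The crop shows all five pieces upright and well inside their trays: knobs at (109,150) and (144,178), finial at (274,275), rings at (432,380) and (494,417). Top heights agree with the pieces sitting on the tray floor, the tin and block have not moved, and the arm is clear. The script's final error came only from the side view being blocked by the arm. Handing in.

```bash
python3 -c "
from cell import arm;print(arm.close_job())"
```

```text
the job is handed in; nothing more can be done
None
```

The job is handed in: both knobs, both rings and the finial stand upright in their matching trays, and the wax tin, sanding block and pink ring are where they were; handing in returned no verdict.

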